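Close up the spice row with the sliding stop

ROBOT

A 7-joint arm with a two-finger parallel gripper is mounted at the origin on a cart in front of the work surface, level with it; the furniture and walls round the work are solid. World frame = base frame: x ahead of the robot, y to its left, z up, the work surface at z = 0. Lengths are in m, angles in rad, forces in N, time in s.
With the tool pointing down it reaches from about 0.35 to 0.9 m from the base axis. Payload 8.1 kg.
Tool frame: the origin (TCP) lies midway between the tips of the shut fingers; the grasp point (between the pads) lies arm.grasp_offset behind it (arm.grasp_offset is the distance from the TCP to the grasp point, in m); z points along the fingers, y is the line along which they close (so a half turn about z gives the same grasp; the last joint's range is limited). The gripper opens to 92 mm and grips with 3 to 60 N. Pads are 19 mm wide; open, the fingers measure 130 mm over their backs; the gripper's body (75 mm by 190 mm) begins 47 mm behind the grasp point.
Start: joints at [1.084, 0.434, 0.025, 1.573, -0.012, 1.134, -0.075], TCP at [0.234, -0.58, 0.227] pointing down, gripper open.
Joint ranges: [-2.62, 2.62], [-0.44, 2.09], [-1.27, 1.32], [0.08, 2.57], [-1.32, 4.46], [0.12, 2], [-2.74, 2.74]. Speed limits (rad/s): [2.22, 2.22, 3.01, 3.01, 3.14, 3.14, 3.14].

INTERFACE

Orientations are given as a rotation vector (axis times angle).
In Python, from cell import observe, imaging, arm gives the robot as it stands.
- The arm moves only by the tool apply_moves, never from a script. Its argument "commands" is a list of rows, each a list of 5 numbers: the opening in per cent of the stroke, from 0 (shut) to 100 (fully open), then the shift along the world's x, y, z in units of 0.06 m (1.0 is 0.06 m), then the turn about the world's z in units of 0.5 rad (1.0 is 0.5 rad). A call has 1 to 12 rows; each row shifts and turns the commanded pose from where the row before left it; what a row does not reach is not made up. A row lasts 1/8 s, in which the tool goes at most 62.5 mm and 10.7 degrees, less where a joint would pass 70% of its speed; a pose out of reach is approached as far as the arm can. A call with a number of a shift or a turn outside -1 to 1 is refused whole. A call with a gripper value outside its range is refused whole. The fingers move at their own pace and stop on an object; "newtons" is the grip in N (left out, the last holds). Time passes only in rows, so rows that do not move let the fingers close. It gives the time, the measured TCP pose, the force, the opening and the grip force at its end, in the units of the state.
- observe(): the state, without advancing time (a new reading comes with each control period).
- imaging.get_image(name): name is "side" or "top" or "wrist"; returns (picture, depth): 384x512x3 uint8, red, green, blue; 384x512 float32, m along the optical axis (not along the pixel's ray), 0 where there is no reading.
- imaging.camera_params(name): a dict with "camera_matrix" (3x3 intrinsics, pixels), "origin" and "rotation" of the camera in the world; the wrist camera has in their place "tool_from_camera" (4x4, takes a point from camera to tool coordinates, whose origin is the TCP and whose axes are the flange's). Camera axes: x right, y up, looking along -z (the intrinsics and any distortion apply to the point x, -y, -z); pixel columns grow to the right and rows downward; lengths in m; the calibration is good to about 2 mm. A picture is of the moment at which its call begins: read the wrist's pose just before it. camera_params takes no time and is no camera call.
- arm.sign_off(): hands the job in; it is judged then, once.
The state is a dict: "clock": time; "joints": joint angles; "dq": joint speeds; "joint_efforts": joint torques, N m; "position": TCP position; "ee_rot": TCP orientation; "force": force on the tool from outside, world axes, zero at the start; "ft_torque": the same for the moment, N m; "width": opening from 0.0 (shut) to 1.0 (fully open); "gripper_force": force on a finger pad.
Only numpy, scipy, OpenCV 4.12 (cv2) and the standard library are available. Lean on these libraries where they do the work, as an engineer would, in place of code of your own. Each camera call takes 0.05 s, during which the arm holds its last target. There are 200 camera calls.

TASK

The four containers stand loosely spaced in the spice rack and could topple: close up the row by pushing the rack's sliding stop along its notched rail, with the fingertips against the back of its plate, until it clicks into the last notch that the closed-up row leaves room for. Do not force it on past that click and squeeze the jars, touch only the stop and not the containers, pinch or lift nothing, leave every container upright, and leave the pot, the cup and the tin where they are.

Things in the scene. Friction and masses are not known exactly. Their poses are not given: they have to be found in the camera images.
- rack: Spice rack, fixed: pale wooden foot board 78 x 362 mm, 12 mm thick. Origin: on the work surface, under the middle of the 52 mm lane, half way along; x axis across the rack, away from the robot; y along the lane towards its end plate; z up. Front edge: aluminium rail, top at z 0.032, with seven 9 mm notches 24 mm apart. Back edge (x 0.0275): two steel wires, up to z 0.055.
- stop (a joint): Travel of the stop along the rack's y in m, 0 (open) to 0.165; pad to end plate is 0.280 minus this. Starts at 0.012 to 0.062. A sprung roller drops into notches at 0.008, 0.032, 0.056, 0.080, 0.104, 0.128, 0.152. Sliding takes 1 to 2 N plus about 0.5 N a jar; leaving a notch takes 9 to 13 N. Within 3 mm of a notch's middle the roller pulls the stop in and centres it, the push dropping to nothing.
- stop_push (a point): Point on the back of the stop's plate (the face that looks along the rack's -y): lane's middle, 78 mm above the surface; axes as the rack's. The plate is pale wood, 48 mm wide, 8 mm thick, 14 to 100 mm above the surface. Its black saddle on the rail (top 53 mm above the surface) reaches 27 mm behind the plate at the front edge (rack x below -0.024), so push higher than that.
- rack_end (a point): Foot of the inner face of the rack's upright wooden end plate (100 mm tall), on the lane's middle, at board level (12 mm above the surface); rack y = 0.165. The four containers touching in one line take up 0.166 m from here (three of 41 mm, one of 44 mm), so the notch at 0.104 (0.176 m clear) is the last with room for them; the row jams at joint value 0.114.
- pad: Grey felt pad 42 mm wide, 2 mm thick on the stop's jar side, 18 to 96 mm above the surface; it alone meets the jars. Its outer face is 10 mm ahead of the plate's back. Origin: lane's middle, on its outer face, at the level of the work surface; axes as the rack's.
- spice_jar_1: Clear spice jar with a dark brown cap, a cylinder 41 mm in diameter and 105 mm tall, 0.11 kg, standing loose in the rack; one of four containers in the row, in any order. Origin: centre of its underside (z = 0.012 on the board); z axis up.
- spice_jar_2: Clear spice jar with a dark brown cap, a cylinder 41 mm in diameter and 105 mm tall, 0.11 kg, standing loose in the rack; one of four containers in the row, in any order. Origin: centre of its underside (z = 0.012 on the board); z axis up.
- spice_jar_3: Clear spice jar with a dark brown cap, a cylinder 41 mm in diameter and 105 mm tall, 0.11 kg, standing loose in the rack; one of four containers in the row, in any order. Origin: centre of its underside (z = 0.012 on the board); z axis up.
- mill_1: Small clear shaker with a rounded grey top, 44 mm in diameter, 90 mm tall, 0.1 kg, standing loose in the rack among the jars. Origin: centre of its underside; z axis up.
- steel_pot: Bystander: stainless casserole with two black side handles, 229 x 321 x 100 mm, on the hob to the right of and behind the rack. Origin: centre of its underside.
- yellow_cup: Bystander: pale yellow cup with a handle, 83 x 110 x 78 mm, on the counter to the right of the hob, near the robot. Origin: under the middle of the cup.
- tin_1: Bystander: round food tin, 75 mm in diameter, 58 mm tall, on the counter to the right of the hob, by the cup. Origin: centre of its underside.
- air_pot: White hot water dispenser, fixed, 270 x 199 x 308 mm, on a pink cloth to the right of the hob: go round it. Origin: centre of its underside.
Not all that is in view belongs to the job. Leave any orange look-alike of the spice_jar_1 alone.

How it is judged:
At the end, for the whole second after the job is handed in: The stop rests in the notch at 0.104 m (within 3 mm, not moving); all four containers stand upright (within 0.15 rad) and at rest on the board, in the lane between the stop and the end plate (value of joint stop between 0.101 and 0.107 m and velocity of joint stop between -0.005 and 0.005 m/s and angle between each of spice_jar_1, spice_jar_2, spice_jar_3, mill_1's own z axis and vertical below 0.15 rad and y of spice_jar_1 in the frame of rack between -0.012 and 0.15 m and x of spice_jar_1 in the frame of rack between -0.012 and 0.012 m and height (world z) of each of spice_jar_1, spice_jar_2, spice_jar_3, mill_1 below 0.016 m and linear speed of each of spice_jar_1, spice_jar_2, spice_jar_3, mill_1 below 0.01 m/s and y of spice_jar_2 in the frame of rack between -0.012 and 0.15 m and x of spice_jar_2 in the frame of rack between -0.012 and 0.012 m and y of spice_jar_3 in the frame of rack between -0.012 and 0.15 m and x of spice_jar_3 in the frame of rack between -0.012 and 0.012 m and y of mill_1 in the frame of rack between -0.012 and 0.15 m and x of mill_1 in the frame of rack between -0.012 and 0.012 m); the robot touches nothing.
It fails at once if a container is tilted by more than 0.3 rad or lifted more than 10 mm off the board (angle between any of spice_jar_1, spice_jar_2, spice_jar_3, mill_1's own z axis and vertical above 0.3 rad or height (world z) of any of spice_jar_1, spice_jar_2, spice_jar_3, mill_1 above 0.022 m).
It fails at once if the robot touches a container with more than 1.5 N (contact force between any of the fingers, the arm and spice_jar_1 above 1.5 N or contact force between any of the fingers, the arm and spice_jar_2 above 1.5 N or contact force between any of the fingers, the arm and spice_jar_3 above 1.5 N or contact force between any of the fingers, the arm and mill_1 above 1.5 N).
It fails at once if a finger takes hold of the stop, pressing on its felt pad with more than 1.5 N (contact force between the fingers and pad above 1.5 N).
It fails at once if the row is squeezed: the stop is driven on past the last notch until the containers jam (beyond 0.1125 m) (value of joint stop above 0.1125 m).
It fails at once if the pot, the cup or the tin is moved by more than 15 mm (distance of any of steel_pot, yellow_cup, tin_1 from where it was at the start of the episode above 0.015 m).
It also fails if it takes over 38 s, if anything falls off the work surface, if the arm or the gripper's body presses on something with over 40 N, if the wrist force passes 120 N, or if a joint passes its speed limit or range.

## Working session

There is one attempt and no reset: what is moved stays moved. The work goes in short steps, Python scripts to look and compute and a tool call to move; the robot and the scene stay as the last step left them, time stands still between calls to the robot, and variables do not carry over. Pictures are saved under pics/ and viewed, at most 10 in all, crops included, and the job is handed in when it is done.

Besides the shell and the picture viewer there is one more tool, called by a JSON object that holds its "fn" and its "kwargs", one argument or row to a line. apply_moves: Moves the arm, as the interface text tells. Its arguments: {"type":"object","properties":{"commands":{"type":"array"},"newtons":{"type":"number"}},"required":["commands"]}

```bash
mkdir -p pics; cat > h.py <<'E'
from cell import observe, imaging, arm
import numpy as np, cv2
def snap(n,f):
    s=observe(); p,d=imaging.get_image(n); np.savez('/tmp/'+f+'.npz',p=p,d=d,pos=s['position'],rot=s['ee_rot']); cv2.imwrite('pics/'+f+'.png',p[:,:,::-1]); return p,d
def load(f):
    z=np.load('/tmp/'+f+'.npz'); return z['p'],z['d'],z['pos'],z['rot']
def cam(n,pos=None,rot=None):
    c=imaging.camera_params(n); K=np.array(c['camera_matrix'])
    if 'origin' in c: return K,np.array(c['origin']),np.array(c['rotation'])
    T=np.array(c['tool_from_camera']); R=cv2.Rodrigues(np.array(rot))[0]
    return K,R@T[:3,3]+pos,R@T[:3,:3]
def pt(C,u,v,d):
    K,o,R=C; u=np.asarray(u,float);v=np.asarray(v,float)
    x=(u-K[0,2])/K[0,0]*d; y=(v-K[1,2])/K[1,1]*d
    return o+np.stack([x,-y,-d*np.ones_like(x)],-1)@R.T
def ray(C,u,v,z):
    a=pt(C,u,v,1.0); o=C[1]; t=(z-o[2])/(a[...,2]-o[2]); return o+(a-o)*t[...,None]
E
python3 - <<'E'
from h import *
for n in('top','side'):
    snap(n,n+'0'); c=imaging.camera_params(n); print(n,{k:np.round(v,3).tolist() if not isinstance(v,str) else v for k,v in c.items()})
a=cv2.imread('pics/top0.png');b=cv2.imread('pics/side0.png')
print(observe())
E
```

```text
top {'camera_matrix': [[463.157, 0.0, 251.875], [0.0, 463.157, 190.942], [0.0, 0.0, 1.0]], 'origin': [0.242, -0.113, 1.309], 'rotation': [0.123, -0.151, -1.559]}
side {'camera_matrix': [[437.823, 0.0, 254.769], [0.0, 437.823, 193.35], [0.0, 0.0, 1.0]], 'origin': [0.032, 0.746, 0.854], 'rotation': [0.253, -1.195, -2.475]}
{'clock': 0.1, 'joints': array([ 1.08442613,  0.43516635,  0.02498898,  1.574001  , -0.01158369,
        1.13399255, -0.0751066 ]), 'dq': array([ 0.00014039, -0.00080791, -0.00130058, -0.00050992,  0.00041595,
       -0.0019182 , -0.00062741]), 'joint_efforts': array([ 2.85915274e-03, -6.69131184e+01,  9.87672396e-01, -3.15143037e+01,
       -6.05239347e-02,  3.75187676e-02,  8.79027675e-05]), 'position': array([ 0.23377941, -0.57914105,  0.2260175 ]), 'ee_rot': array([-3.08262328e+00, -5.98745008e-01,  6.56206725e-04]), 'force': array([-0.48983363,  1.08651842, -1.57805008]), 'ft_torque': array([ 0.00949983, -0.00190478,  0.01929134]), 'gripper_force': 0.0, 'width': 0.9990696070283633}
```

View pics/top0.png

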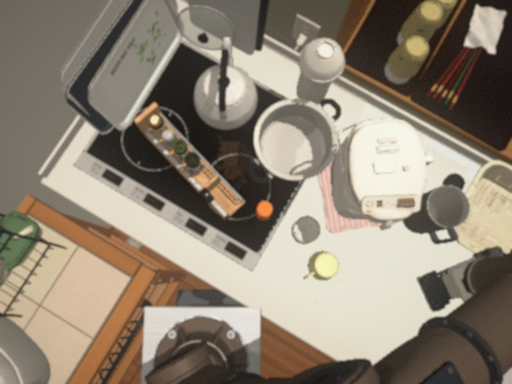

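View pics/side0.png

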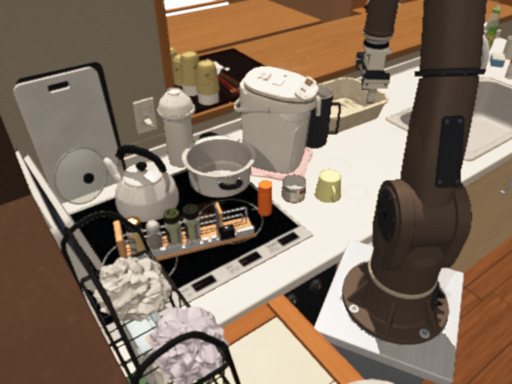

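The top view shows the rack running from (150,108) to (235,212). The containers sit in its upper-left half, and the orange look-alike is at (264,210), off the rack. The pot is at (295,138), the tin at (305,229) and the cup at (323,265). Next I'll check a close crop.

```bash
sed -i "s/np.array(c\['rotation'\])/cv2.Rodrigues(np.array(c['rotation']))[0]/" h.py
python3 - <<'E'
from h import *
p,d,_,_=load('top0'); q,e,_,_=load('side0')
A=cv2.resize(p[90:225,125:285],None,fx=5,fy=4.44,interpolation=2)[:, :800]
A=cv2.resize(p[95:220,125:285],(640,500)); cv2.imwrite('pics/c1.png',A[:,:,::-1])
B=cv2.resize(q[190:270,105:285],(792,352)); cv2.imwrite('pics/c2.png',B[:,:,::-1])
C=cam('top')
for u,v in[(120,190),(270,235),(330,300),(250,250)]: print(u,v,np.round(pt(C,u,v,d[v,u]),3))
C2=cam('side')
for u,v in[(340,150),(300,240)]: print(u,v,np.round(pt(C2,u,v,e[v,u]),3))
E
```

```text
120 190 [0.473 0.241 0.001]
270 235 [ 0.348 -0.188 -0.001]
330 300 [ 0.169 -0.355 -0.011]
250 250 [ 0.305 -0.131  0.003]
340 150 [ 0.298 -0.599 -0.008]
300 240 [ 0.272 -0.097 -0.001]
```

View pics/c1.png

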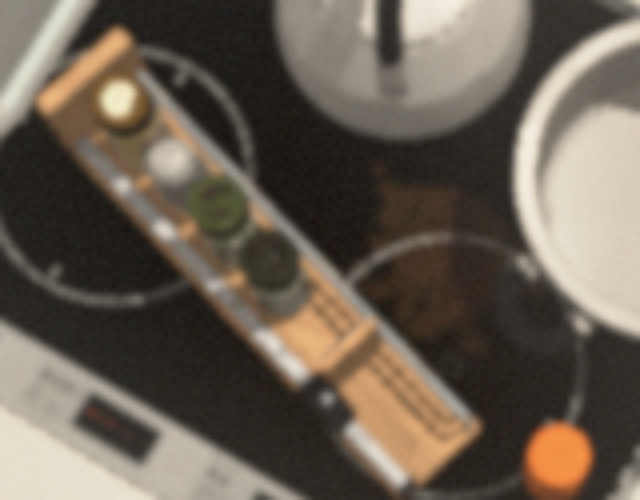

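View pics/c2.png

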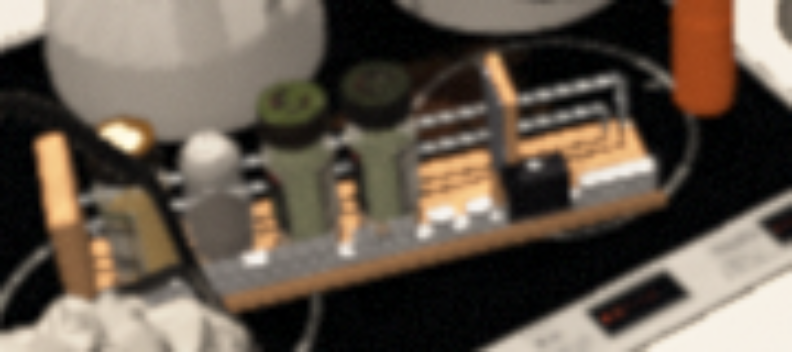

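The crop shows the end plate top at (85,65), the containers at (122,100), (172,160), (218,205) and (268,260), the stop plate at (350,345) and its saddle at (325,400). Possible confusions are the end plate at top px (146,111) and the stop plate at top px (212,181). The stop is the one at px (212,181), since it has the black saddle. The orange jar is at px (264,208) and gets left alone.

```bash
python3 - <<'E'
from h import *
p,d,_,_=load('top0'); C=cam('top')
f=lambda u,v:(125+u/4-.4,95+v/4-.4)
def R(u,v,z): return ray(C,*f(u,v),z)
for n,u,v,z in[('stopTopF',325,368,.1),('stopTopB',375,322,.1),('boardR back',480,428,.012),('boardR front',415,487,.012),('endF in',48,115,.1),('endB in',137,45,.1),('endF out',38,100,.1),('endB out',122,28,.1),('orange',560,455,.105)]: print(n,np.round(R(u,v,z),4))
# depth cloud
vv,uu=np.mgrid[95:220,125:250]; P=pt(C,uu,vv,d[95:220,125:250])
hsv=cv2.cvtColor(p[95:220,125:250],cv2.COLOR_RGB2HSV)
wood=(hsv[...,0]>5)&(hsv[...,0]<22)&(hsv[...,1]>70)&(hsv[...,2]>90)
for lo,hi in[(.004,.02),(.085,.11)]:
    m=(wood&(P[...,2]>lo)&(P[...,2]<hi)).astype(np.uint8)
    n,l,s,c=cv2.connectedComponentsWithStats(m)
    for i in range(1,n):
        if s[i,4]>8:
            z=.012 if lo<.01 else .1
            Q=ray(C,uu[l==i],vv[l==i],z)[:,:2].astype(np.float32); r=cv2.minAreaRect(Q); print(lo,s[i,4],np.round(Q.mean(0),4),np.round(r[0],4),np.round(r[1],4),r[2])
E
```

```text
stopTopF [ 0.4665 -0.0117  0.1   ]
stopTopB [ 0.498  -0.0442  0.1   ]
boardR back [ 0.4407 -0.1149  0.012 ]
boardR front [ 0.3983 -0.0695  0.012 ]
endF in [0.6389 0.1797 0.1   ]
endB in [0.6894 0.1217 0.1   ]
endF out [0.6495 0.1869 0.1   ]
endB out [0.7015 0.1324 0.1   ]
orange [ 0.409  -0.1674  0.105 ]
0.004 26 [0.6572 0.106 ] [0.6565 0.1068] [0.0404 0.0062] 45.18706512451172
0.004 465 [0.5466 0.045 ] [0.5826 0.0712] [0.2378 0.0526] 45.20655059814453
0.004 81 [0.5702 0.1133] [0.5729 0.1158] [0.1903 0.0048] 43.671024322509766
0.004 13 [0.5931 0.0444] [0.5934 0.0461] [0.0169 0.0061] 45.19670486450195
0.004 587 [ 0.4505 -0.0607] [ 0.4497 -0.0609] [0.0944 0.0581] 48.90681457519531
0.004 13 [0.4842 0.0322] [0.4842 0.0322] [0.0408 0.0021] 42.587100982666016
0.004 19 [ 0.4107 -0.039 ] [ 0.4111 -0.038 ] [0.0523 0.002 ] 45.545169830322266
0.085 212 [0.6689 0.1567] [0.6689 0.1558] [0.0229 0.0773] 44.27824401855469
0.085 13 [0.6312 0.113 ] [0.6314 0.1134] [0.0073 0.0252] 52.32621383666992
0.085 75 [ 0.483 -0.025] [ 0.4833 -0.0249] [0.0118 0.0471] 43.70720291137695
```

```bash
python3 - <<'E'
from h import *
print(arm.grasp_offset)
p,d,_,_=load('top0'); C=cam('top'); vv,uu=np.mgrid[0:384,0:512]; P=pt(C,uu,vv,d)
a=np.deg2rad(44.5); s=P[...,0]*np.cos(a)+P[...,1]*np.sin(a); c=P[...,0]*np.sin(a)-P[...,1]*np.cos(a); z=P[...,2]
ok=(d>0)
# height map in rack coords (5cm cells)
S=np.arange(.15,.66,.04); Cc=np.arange(.16,.66,.04)
print('    c:',*['%4d'%(x*1000) for x in Cc])
for x in S: print('%4d'%(x*1000),*['%5d'%(1000*z[m].max()) if (m:=(ok&(s>=x)&(s<x+.04)&(c>=y)&(c<y+.04))).any() else '   . ' for y in Cc])
print('world x rows, y cols')
X=np.arange(.1,.75,.05);Y=np.arange(-.75,.1,.05)
print('    ',*['%5d'%(x*1000) for x in Y])
for x in X: print('%4d'%(x*1000),*['%5d'%(1000*z[m].max()) if (m:=(ok&(P[...,0]>=x)&(P[...,0]<x+.05)&(P[...,1]>=y)&(P[...,1]<y+.05))).any() else '   . ' for y in Y])
E
```

```text
0.0188
    c:  160  200  240  280  320  360  400  440  480  520  560  600  640
 150    -1    -1     9     7     8   112   111     7   105   106   105   236   284
 190     1     7     8     7     6   110   109    93   107    98    12    10   101
 230    -1     8     8    39    38    59     5   101   109    10    10    11    11
 270     0     7     6    58    59    61     7    97   107    12     9    12    27
 310     5     8     8    58   106   103     6     8   108   104   100   100   105
 350     6     7     7    17   124   122     7     6     6   106   107   106   104
 390     8     7     6    16   126   123     7     7   131   104   103    85     7
 430     8     7     5    17   123   125     6    66   194   205   128   123    70
 470     8     8     5    14   121   119     6    75   126   209   207   126    78
 510     7     6     7    16   123   124     9    64   121   129   207   196    82
 550     8     5     5   101   123   123     6     8    86   115   108   166   131
 590     8     9    44   101   107   108     8    10     8     7     8   104   147
 630     5   126   222   
[... 876 characters left out ...]
 297     6     2     8   111   110    58    58     8     8
 450    88    32   198   198   296   301   302   297   293   106   105    96    96    61   106    57     6
 500    83    30     0    .    306   306   307   302   287   105   105   109   101    52   103   126    40
 550   132     2    64    .    302   305   307   305   233    11    10   107   108     7    53   123   125
 600   132   134   109    .     .    275   278   220   103    10    11   105   106     7     7    57   108
 650   125   133   137   132    -4     0     0   103   106   104   104   107   104   199   199    86    59
 700   126   133   133   134   133   127     0   196   242   237   105   101   123   209   205   119     8
```

{"fn": "apply_moves", "kwargs": {
  "commands": [
    [0, 0, 0, 0.5, 0],
    [0, 0, 0, 0.5, 0],
    [0, 0, 0, 0.5, 0],
    [0, 0, 0, 0.5, 0],
    [0, 0, 0, 0.3, 0],
    [0, 0, 0, 0, 0]
  ],
  "newtons": 10
}}

```text
clock: 0.85
position: [0.2342, -0.58, 0.3657]
ee_rot: [3.082, 0.599, 0.001]
force: [-0.2, 0.1, -0.7]
width: 0.394
gripper_force: 0.0
```

{"fn": "apply_moves", "kwargs": {
  "commands": [
    [0, 0.3, 0.72, 0, 0.06],
    [0, 0.3, 0.72, 0, 0.06],
    [0, 0.3, 0.72, 0, 0.06],
    [0, 0.3, 0.72, 0, 0.06],
    [0, 0.3, 0.72, 0, 0.06],
    [0, 0.3, 0.72, 0, 0.06],
    [0, 0.3, 0.72, 0, 0.06],
    [0, 0.3, 0.72, 0, 0.06],
    [0, 0.3, 0.72, 0, 0.06],
    [0, 0.3, 0.72, 0, 0.06],
    [0, 0.3, 0.72, 0, 0.06],
    [0, 0.3, 0.72, 0, 0.06]
  ]
}}

```text
clock: 2.35
position: [0.4498, -0.0598, 0.3635]
ee_rot: [-2.926, -1.142, 0.002]
force: [-0.2, -0.2, -0.1]
width: 0.009
gripper_force: 0.0
```

{"fn": "apply_moves", "kwargs": {
  "commands": [
    [0, 0, 0, 0, 0],
    [0, 0, 0, 0, 0]
  ]
}}

```text
clock: 2.6
position: [0.4494, -0.0617, 0.3637]
ee_rot: [-2.927, -1.141, 0.003]
force: [0.8, -0.2, -0.4]
width: 0.007
gripper_force: 0.0
```

```bash
python3 - <<'E'
from h import *
snap('wrist','w1'); s=observe(); print(s['position'],s['force'],s['clock'],s['width']); R=cv2.Rodrigues(s['ee_rot'])[0]; print(R)
E
```

```text
[ 0.44939551 -0.06226705  0.36391938] [-0.45950059 -0.26215668  0.33568574] 2.65 0.003918420357051942
[[ 7.36990546e-01  6.75901350e-01 -1.51678828e-03]
 [ 6.75901722e-01 -7.36991691e-01 -3.29379825e-04]
 [-1.34048863e-03 -7.82449992e-04 -9.99998795e-01]]
```

View pics/w1.png

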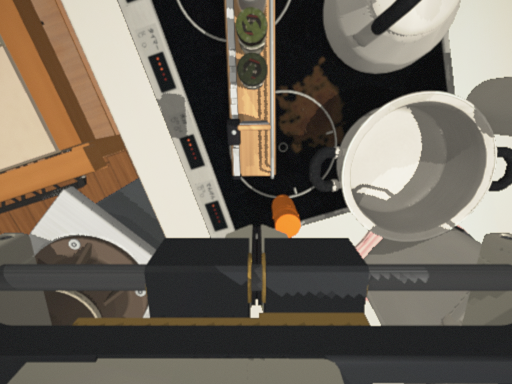

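The wrist view shows the rack running vertically in the image: stop plate at (257,123), saddle at (234,131), near end of the board at (253,176), and two of the jars at (252,68) and (252,22). The fingers are shut at (257,270).

```bash
python3 - <<'E'
from h import *
p,d,pos,rot=load('w1'); C=cam('wrist',pos,rot)
u0,u1,v0,v1=222,285,85,190
vv,uu=np.mgrid[v0:v1,u0:u1]; P=pt(C,uu,vv,d[v0:v1,u0:u1])
hsv=cv2.cvtColor(p[v0:v1,u0:u1],cv2.COLOR_RGB2HSV)
wood=(hsv[...,0]>5)&(hsv[...,0]<22)&(hsv[...,1]>70)&(hsv[...,2]>90)
z=P[...,2]
print(np.round(np.percentile(z[wood],[5,50,95,99]),3))
for lo,hi,zz in[(.0,.03,.012),(.085,.115,.1)]:
    m=(wood&(z>lo)&(z<hi)).astype(np.uint8); n,l,s,c=cv2.connectedComponentsWithStats(m)
    for i in range(1,n):
        if s[i,4]>15:
            Q=ray(C,uu[l==i],vv[l==i],zz)[:,:2]; r=cv2.minAreaRect(Q.astype(np.float32))
            print(lo,s[i],np.round(Q.mean(0),4),np.round(r[0],4),np.round(r[1],4),round(r[2],1),'zmed',np.median(z[l==i]).round(4))
E
```

```text
[0.012 0.014 0.101 0.102]
0.0 [ 6  0  3 23 31] [0.4862 0.0355] [0.4867 0.0359] [0.0351 0.0024] 44.2 zmed 0.0128
0.0 [  15    0   33   39 1091] [ 0.5056 -0.0023] [ 0.5042 -0.0028] [0.0615 0.0544] 42.6 zmed 0.0138
0.0 [ 52   8   2  82 146] [ 0.4909 -0.0653] [ 0.4915 -0.0648] [0.1391 0.0018] 43.7 zmed 0.0124
0.0 [  17   45   32   46 1353] [ 0.4448 -0.0608] [ 0.4443 -0.0607] [0.0806 0.0546] 44.3 zmed 0.0139
0.0 [ 9 61  2 23 27] [ 0.4137 -0.0337] [ 0.4116 -0.035 ] [0.0395 0.0018] 41.2 zmed 0.0128
0.085 [ 16  39  33   7 189] [ 0.482  -0.0258] [ 0.4821 -0.026 ] [0.0082 0.0461] 44.8 zmed 0.1013
```

```bash
python3 -c "
from h import *
print(np.round(imaging.camera_params('wrist')['tool_from_camera'],3))"
```

```text
[[-0.     0.958  0.288  0.077]
 [ 1.     0.     0.001 -0.   ]
 [ 0.     0.288 -0.958 -0.16 ]
 [ 0.     0.     0.     1.   ]]
```

{"fn": "apply_moves", "kwargs": {
  "commands": [
    [0, -0.04, 0.04, -0.6, 0.07],
    [0, 0, 0, -0.6, 0],
    [0, 0, 0, -0.6, 0],
    [0, 0, 0, -0.6, 0],
    [0, 0, 0, -0.5, 0],
    [0, 0, 0, -0.3, 0],
    [0, 0, 0, 0, 0],
    [0, 0, 0, 0, 0]
  ]
}}

```text
clock: 3.65
position: [0.4479, -0.0594, 0.1734]
ee_rot: [2.907, 1.191, 0.001]
force: [0.5, 0.1, -1.3]
width: 0.003
gripper_force: 0.0
```

{"fn": "apply_moves", "kwargs": {
  "commands": [
    [0, 0, 0, -0.5, 0],
    [0, 0, 0, -0.5, 0],
    [0, 0, 0, -0.4, 0],
    [0, 0, 0, -0.2, 0],
    [0, 0, 0, 0, 0],
    [0, 0, 0, 0, 0]
  ]
}}

```text
clock: 4.4
position: [0.4484, -0.0588, 0.0777]
ee_rot: [2.906, 1.192, 0.002]
force: [0.4, 0.3, -0.3]
width: 0.007
gripper_force: 0.0
```

{"fn": "apply_moves", "kwargs": {
  "commands": [
    [0, 0.1, 0.1, 0, 0],
    [0, 0.1, 0.1, 0, 0],
    [0, 0.1, 0.1, 0, 0],
    [0, 0, 0, 0, 0],
    [0, 0, 0, 0, 0]
  ]
}}

```text
clock: 5.03
position: [0.4654, -0.0408, 0.0766]
ee_rot: [-2.906, -1.193, 0.001]
force: [-0.6, 1.1, 0.4]
width: 0.004
gripper_force: 0.0
```

{"fn": "apply_moves", "kwargs": {
  "commands": [
    [0, 0.04, 0.04, 0, 0],
    [0, 0.04, 0.04, 0, 0],
    [0, 0.04, 0.04, 0, 0],
    [0, 0, 0, 0, 0]
  ]
}}

```text
clock: 5.52
position: [0.4718, -0.0346, 0.0766]
ee_rot: [2.906, 1.191, -0.004]
force: [-3.8, -3.5, 4.3]
width: 0.003
gripper_force: 2.7
```

{"fn": "apply_moves", "kwargs": {
  "commands": [
    [0, 0.02, 0.02, 0, 0],
    [0, 0.02, 0.02, 0, 0],
    [0, 0, 0, 0, 0]
  ]
}}

```text
clock: 5.9
position: [0.4735, -0.0329, 0.0765]
ee_rot: [2.907, 1.19, -0.006]
force: [-3.6, -5.3, 3.0]
width: 0.004
gripper_force: 3.4
```

{"fn": "apply_moves", "kwargs": {
  "commands": [
    [0, 0.02, 0.02, 0, 0],
    [0, 0.02, 0.02, 0, 0],
    [0, 0, 0, 0, 0]
  ]
}}

```text
clock: 6.28
position: [0.4778, -0.0286, 0.0767]
ee_rot: [-2.906, -1.193, -0.0]
force: [-1.3, -1.5, -0.6]
width: -0.0
gripper_force: 0.8
```

{"fn": "apply_moves", "kwargs": {
  "commands": [
    [0, 0.02, 0.02, 0, 0],
    [0, 0.02, 0.02, 0, 0],
    [0, 0, 0, 0, 0]
  ]
}}

```text
clock: 6.65
position: [0.4803, -0.026, 0.0768]
ee_rot: [-2.906, -1.193, -0.001]
force: [0.1, -1.2, 0.1]
width: 0.004
gripper_force: 0.5
```

{"fn": "apply_moves", "kwargs": {
  "commands": [
    [0, 0.04, 0.04, 0, 0],
    [0, 0.04, 0.04, 0, 0],
    [0, 0, 0, 0, 0]
  ]
}}

```text
clock: 7.02
position: [0.4855, -0.0207, 0.0769]
ee_rot: [-2.906, -1.194, -0.002]
force: [-0.2, 0.2, 1.0]
width: 0.003
gripper_force: 0.0
```

{"fn": "apply_moves", "kwargs": {
  "commands": [
    [0, 0.03, 0.03, 0, 0],
    [0, 0.03, 0.03, 0, 0],
    [0, 0, 0, 0, 0]
  ]
}}

```text
clock: 7.4
position: [0.4884, -0.0179, 0.0767]
ee_rot: [2.906, 1.193, -0.0]
force: [-1.2, 0.1, -0.0]
width: 0.008
gripper_force: 0.4
```

{"fn": "apply_moves", "kwargs": {
  "commands": [
    [0, 0.02, 0.02, 0, 0],
    [0, 0.02, 0.02, 0, 0],
    [0, 0, 0, 0, 0]
  ]
}}

```text
clock: 7.78
position: [0.4889, -0.0174, 0.0765]
ee_rot: [2.907, 1.19, -0.007]
force: [-6.3, -6.2, 7.3]
width: 0.008
gripper_force: 4.7
```

{"fn": "apply_moves", "kwargs": {
  "commands": [
    [0, 0.02, 0.02, 0, 0],
    [0, 0.02, 0.02, 0, 0],
    [0, 0, 0, 0, 0]
  ]
}}

```text
clock: 8.15
position: [0.4927, -0.0138, 0.0765]
ee_rot: [2.907, 1.191, -0.002]
force: [-0.9, -2.4, -1.9]
width: 0.007
gripper_force: 1.3
```

{"fn": "apply_moves", "kwargs": {
  "commands": [
    [0, 0.03, 0.03, 0, 0],
    [0, 0.03, 0.03, 0, 0],
    [0, 0, 0, 0, 0]
  ]
}}

```text
clock: 8.52
position: [0.4973, -0.009, 0.0768]
ee_rot: [-2.906, -1.193, -0.001]
force: [-1.3, -0.3, -0.3]
width: 0.006
gripper_force: 0.4
```

{"fn": "apply_moves", "kwargs": {
  "commands": [
    [0, 0.03, 0.03, 0, 0],
    [0, 0.03, 0.03, 0, 0],
    [0, 0, 0, 0, 0]
  ]
}}

```text
clock: 8.9
position: [0.5009, -0.0055, 0.0768]
ee_rot: [-2.906, -1.193, -0.001]
force: [-0.7, -0.3, -0.1]
width: 0.005
gripper_force: 0.2
```

{"fn": "apply_moves", "kwargs": {
  "commands": [
    [0, 0.02, 0.02, 0, 0],
    [0, 0.02, 0.02, 0, 0],
    [0, 0, 0, 0, 0]
  ]
}}

```text
clock: 9.28
position: [0.5032, -0.0031, 0.0769]
ee_rot: [-2.906, -1.193, -0.001]
force: [0.4, -0.3, -0.0]
width: 0.008
gripper_force: 0.0
```

{"fn": "apply_moves", "kwargs": {
  "commands": [
    [0, 0.02, 0.02, 0, 0],
    [0, 0.02, 0.02, 0, 0],
    [0, 0, 0, 0, 0]
  ]
}}

```text
clock: 9.65
position: [0.5053, -0.0011, 0.0767]
ee_rot: [2.906, 1.193, 0.0]
force: [-0.6, -1.3, 0.6]
width: 0.003
gripper_force: 0.0
```

{"fn": "apply_moves", "kwargs": {
  "commands": [
    [0, 0.02, 0.02, 0, 0],
    [0, 0.02, 0.02, 0, 0],
    [0, 0, 0, 0, 0]
  ]
}}

```text
clock: 10.02
position: [0.5059, -0.0005, 0.0765]
ee_rot: [2.906, 1.19, -0.006]
force: [-6.5, -6.1, 6.7]
width: 0.003
gripper_force: 4.2
```

{"fn": "apply_moves", "kwargs": {
  "commands": [
    [0, 0.02, 0.02, 0, 0],
    [0, 0.02, 0.02, 0, 0],
    [0, 0, 0, 0, 0]
  ]
}}

```text
clock: 10.4
position: [0.5088, 0.0023, 0.0764]
ee_rot: [2.907, 1.191, -0.004]
force: [-3.1, -4.2, 1.1]
width: 0.005
gripper_force: 2.2
```

{"fn": "apply_moves", "kwargs": {
  "commands": [
    [0, 0.03, 0.03, 0, 0],
    [0, 0.03, 0.03, 0, 0],
    [0, 0, 0, 0, 0]
  ]
}}

```text
clock: 10.78
position: [0.5138, 0.0074, 0.0766]
ee_rot: [-2.906, -1.193, 0.0]
force: [-1.2, -2.5, -1.5]
width: 0.008
gripper_force: 1.3
```

```bash
python3 - <<'E'
from h import *
q,_=snap('side','s2'); s=observe(); print(s['position'],s['force'])
cv2.imwrite('pics/c3.png',cv2.resize(q[180:280,95:285],(798,420))[:,:,::-1])
E
```

```text
[0.51377542 0.0073774  0.07664437] [-0.7005926  -2.83976509 -0.93818743]
```

View pics/c3.png

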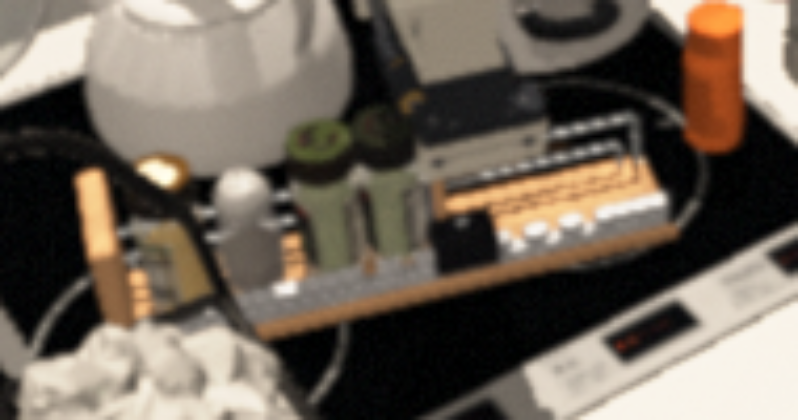

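The containers are all upright. The stop at (440,210) is just reaching the last jar at (390,190).

{"fn": "apply_moves", "kwargs": {
  "commands": [
    [0, 0.02, 0.02, 0, 0],
    [0, 0.02, 0.02, 0, 0],
    [0, 0.02, 0.02, 0, 0],
    [0, 0, 0, 0, 0]
  ]
}}

```text
clock: 11.32
position: [0.5174, 0.0111, 0.0768]
ee_rot: [-2.906, -1.193, -0.001]
force: [0.1, -2.5, -1.0]
width: 0.004
gripper_force: 1.2
```

{"fn": "apply_moves", "kwargs": {
  "commands": [
    [0, 0.02, 0.02, 0, 0],
    [0, 0, 0, 0, 0]
  ]
}}

```text
clock: 11.58
position: [0.5188, 0.0126, 0.0769]
ee_rot: [-2.906, -1.193, -0.001]
force: [-1.0, -1.5, 0.2]
width: 0.005
gripper_force: 0.7
```

{"fn": "apply_moves", "kwargs": {
  "commands": [
    [0, 0.02, 0.02, 0, 0],
    [0, 0, 0, 0, 0]
  ]
}}

```text
clock: 11.82
position: [0.5202, 0.0141, 0.077]
ee_rot: [-2.906, -1.194, -0.002]
force: [-0.2, 0.1, -0.2]
width: 0.004
gripper_force: 0.0
```

The force dropped to zero at the expected position, so the stop has clicked in. I'll back off and check.

{"fn": "apply_moves", "kwargs": {
  "commands": [
    [0, -0.2, -0.2, 0, 0],
    [0, -0.3, -0.3, 0, 0],
    [0, 0, 0, 0.4, 0],
    [0, 0, 0, 0.6, 0],
    [0, 0, 0, 0.6, 0],
    [0, 0, 0, 0.6, 0],
    [0, 0, 0, 0.6, 0],
    [0, -0.3, -0.3, 0.6, 0],
    [0, -0.3, -0.3, 0.6, 0],
    [0, 0, 0, 0, 0],
    [0, 0, 0, 0, 0]
  ]
}}

```text
clock: 13.2
position: [0.453, -0.0529, 0.3161]
ee_rot: [2.907, 1.192, -0.001]
force: [-0.7, 0.2, -0.5]
width: 0.004
gripper_force: 0.0
```

```bash
python3 - <<'E'
from h import *
p,d=snap('wrist','w2'); _,_,pos,rot=load('w2'); C=cam('wrist',pos,rot); print(pos,observe()['force'])
vv,uu=np.mgrid[0:230,150:350]; P=pt(C,uu,vv,d[0:230,150:350])
hsv=cv2.cvtColor(p[0:230,150:350],cv2.COLOR_RGB2HSV)
wood=(hsv[...,0]>5)&(hsv[...,0]<22)&(hsv[...,1]>70)&(hsv[...,2]>90)
m=(wood&(P[...,2]>.085)&(P[...,2]<.115)).astype(np.uint8); n,l,s,c=cv2.connectedComponentsWithStats(m)
for i in range(1,n):
    if s[i,4]>15:
        Q=ray(C,uu[l==i],vv[l==i],.1)[:,:2]; r=cv2.minAreaRect(Q.astype(np.float32)); q=Q.mean(0)
        print(s[i],np.round(q,4),np.round(r[1],4),'s',q@[.7133,.7009])
E
```

```text
[ 0.45301254 -0.0529462   0.31610283] [-0.41206734  0.14409917 -0.45664043]
[ 89  73  39   9 302] [0.5332 0.0238] [0.009  0.0462] s 0.3969869055975999
[133 228  15   2  25] [ 0.4231 -0.1481] [0.0015 0.0198] s 0.198003787846181
```

View pics/w2.png

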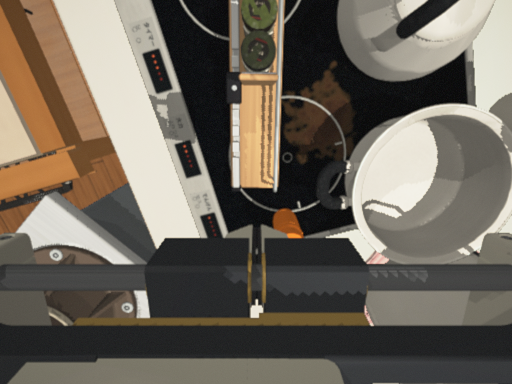

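The plate at (258,77) has moved 71.4 mm, so the joint is at about 0.103 and sitting in the 0.104 notch. I'll take one last look at the row.

```bash
python3 - <<'E'
from h import *
q,_=snap('side','s3'); cv2.imwrite('pics/c4.png',cv2.resize(q[180:280,95:285],(798,420))[:,:,::-1])
E
```

```text
(no output)
```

View pics/c4.png

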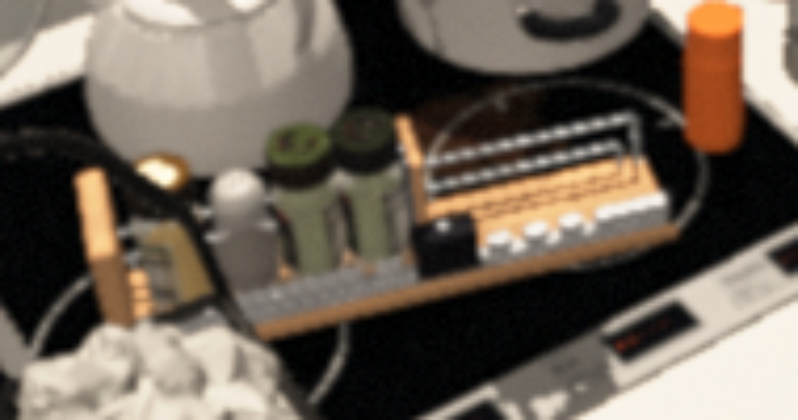

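All four containers stand upright at (160,230), (240,230), (300,200) and (368,190). The stop is at (410,190), right behind them.

```bash
python3 -c "
from h import *
print(arm.sign_off())"
```

```text
the job is handed in; nothing more can be done
None
```

The job is handed in: the stop clicked into the 0.104 m notch (measured about 0.103 m), all four containers look upright in the last picture, and the arm is clear of the rack.

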